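# Clamp the glued stand foot on the lab bench

## Task

On the lab bench a glued wooden stand foot lies in one of two upright bar clamps and has to be clamped while it dries. On that clamp, press the sliding jaw down close to its bar until its foot meets the wood and the jaw's arm visibly tilts and jams on the bar; then screw its wooden handle clockwise, about a quarter turn, until the clamp is tight, and let go. Keep the work where it lies and leave the other, empty clamp alone.

Things in the scene. Friction and masses are not known exactly. Their poses are not given: they have to be found in the camera images.
- work: The work: two glued pieces of pale wood, loose on the clamp's base plate: lower board 90 x 76 x 18 mm, upper block 56 x 56 x 24 mm, 42 mm high in all. Origin at the centre of its underside, z up. The screw's foot comes down on its flat top.
- clamp_jaw: Sliding iron jaw of the clamp holding the work. Origin on the bar's axis, level with the arm's flat top; x along the arm to the screw (axis at x = 135 mm), y across, z up the bar. Arm 26 mm wide, 26 thick. The foot (28 mm disc) hangs 56 mm below the origin: it meets the work with the origin 116 mm over the bench, and starts 14 to 28 mm above it. Fixed bar 24 x 10 mm, top 156 mm over the bench.
- clamp_press (a point): Where to press: on the flat top of that jaw's arm, 40 mm from the bar's axis, free from 25 to 75 mm. Axes as the jaw. About 2 N slides the jaw down; it stays where left. Once the foot is on the work, its screw end tips up about 0.08 rad while the collar sinks 10 to 13 mm more, then it jams and the push rises steeply; 16 to 20 N is plenty. Pressing at the screw end does not tilt it.
- clamp_grip (a point): Centre of that clamp's wooden screw handle, a level round bar 66 mm long (x), 18 mm thick, across the screw's top on its axis, 32 mm above the arm's top. Its x turns with it. It starts slack, 0 to 0.2 rad clockwise (from above) of the jaw's x; clockwise tightens, 2.5 mm per rad, stop at 1.8 rad. With the jaw jammed, 1.1 to 1.5 rad is tight. It needs 0.12 N m slack, 0.2 tight; it stays where left, backing off a little past 1.4.
- spare_jaw: Jaw of the other, identical clamp, which is empty and must not be moved. Same origin and axes as the first jaw.

How it is judged (in metres and radians):
On the way:
1. the jaw is down on the work, its arm tilted by more than 2 degrees, before the handle is screwed up (angle between clamp_jaw's own z axis and vertical above 0.035 rad and contact force between clamp_jaw and work above 0.3 N and angle between the x axis of clamp_grip and the x axis of clamp_jaw, either way round below 0.45 rad), for 0.2 s.
At the end, for the whole second after the job is handed in: Untouched, the foot presses the work with over 12 N, the jaw tilted over 2 degrees, the handle over 0.5 rad off the line of the arm; the work at rest, flat within 8 degrees and within 20 mm of where it lay; the other clamp's jaw within 15 mm of its start (contact force between clamp_jaw and work above 12 N and angle between clamp_jaw's own z axis and vertical above 0.035 rad and angle between the x axis of clamp_grip and the x axis of clamp_jaw, either way round above 0.5 rad and linear speed of work below 0.02 m/s and angle between work's own z axis and vertical below 0.15 rad and distance of work from where it was at the start of the episode below 0.02 m and distance of spare_jaw from where it was at the start of the episode below 0.015 m).
It fails at once if the jaw of the other clamp is moved by more than 15 mm (distance of spare_jaw from where it was at the start of the episode above 0.015 m).
It also fails if it takes over 48 s, if anything falls off the work surface, if the arm or the gripper's body presses on something with over 40 N, if the wrist force passes 120 N, or if a joint passes its speed limit or range.

## Robot

A 6-joint arm with a two-finger parallel gripper is mounted at the origin on the work surface. World frame = base frame: x ahead of the robot, y to its left, z up, the work surface at z = 0. Lengths are in m, angles in degrees, forces in N, time in s.
With the tool pointing down it reaches from about 0.35 to 0.875 m from the base axis. Payload 4.2 kg.
Tool frame: the origin (TCP) lies midway between the tips of the shut fingers; the grasp point (between the pads) lies 19 mm behind it; x points along the fingers, y is the direction in which the jaws open and shut, and the axes are right-handed (so a half turn about x gives the same grasp; the last joint's range is limited). The gripper opens to 87 mm and grips with 3 to 60 N. Pads are 19 mm wide; open, the fingers measure 117 mm over their backs; the gripper's body (75 mm by 190 mm) begins 51 mm behind the grasp point.
Start: joints at [-58.35, 22.042, 0.453, 0, -68.411, -14.817], TCP at [0.181, -0.598, 0.223] pointing down, gripper open.
Joint ranges: [-179.83, 179.83], [-69.29, 118.12], [-61.27, 80.66], [-181.25, 117.63], [-171.15, -9.14], [-177.46, 177.46]. Speed limits (degrees/s): [159.86, 159.86, 180, 180, 180, 180].

## Interface

Orientations are given as a 3x3 rotation matrix whose columns are the frame's x, y, z axes.
In Python, from station import r gives the robot as it stands.
- The arm moves only by the tool play_rows, never from a script. Its argument "plan" is a list that holds one entry, the list of rows, each a list of 6 numbers: the shift along the tool's x, y, z in cm, then the turn, a rotation vector about the tool's x, y, z in units of 10 degrees (1.0 is 10 degrees). A call has 1 to 5 rows; each row is the pose to reach, as a shift and turn from the pose commanded when the call began, along the tool's axes at that moment; what a row does not reach only later rows make up. A row lasts 1/8 s, in which the tool goes at most 62.5 mm and 10.7 degrees, less where a joint would pass 70% of its speed; a pose out of reach is approached as far as the arm can. A call with a gripper value outside its range is refused whole. "hand" is the opening, from 0 (shut) to 1 (fully open), set as the call begins (left out, the last holds). The fingers move at their own pace and stop on an object; the grip force is fixed at half the most. Time passes only in rows, so rows that repeat a pose let the fingers close. It gives the time, the measured TCP pose, the force and the opening at its end, in the units of the state.
- r.sense(): the state, without advancing time (a new reading comes with each control period).
- r.capture(name): name is "scene" or "top" or "wrist"; returns (picture, depth): 480x640x3 uint8, blue, green, red; 480x640 float32, m along the optical axis (not along the pixel's ray), 0 where there is no reading.
- r.get_calibration(name): a dict with "vfov" (degrees; the focal length in pixels is half the picture's height over the tangent of half this angle, whatever the lens; pixels are square), "cx", "cy" (the principal point, pixels), "rvec" (rotation vector, rad) and "tvec" (3), from world to camera coordinates, as OpenCV has them. Camera axes: x right, y down, z forward; pixel columns grow to the right and rows downward; lengths in m; the calibration is good to about 2 mm. The wrist camera is an equidistant fisheye: a pixel r from the principal point sees the ray r / f radians off the axis. A picture is of the moment at which its call begins: read the wrist's pose just before it. get_calibration takes no time and is no camera call; for the wrist camera it gives the pose at the moment of the call.
- r.finish_job(): hands the job in, once; it reports no verdict.
The state is a dict: "time_s": time; "joints": joint angles; "joint_velocities": joint speeds; "effort": joint torques, N m; "tcp_pos": TCP position; "ee_rot": TCP orientation; "wrist_force": force on the tool from outside, world axes, zero at the start; "moment": the same for the moment, N m; "gripper_width": opening from 0.0 (shut) to 1.0 (fully open).
Only numpy, scipy, OpenCV 4.12 (cv2) and the standard library are available. Lean on these libraries where they do the work, as an engineer would, in place of code of your own. Each camera call takes 0.05 s, during which the arm holds its last target.

## Working session

There is one attempt and no reset: what is moved stays moved. The work goes in short steps, Python scripts to look and compute and a tool call to move; the robot and the scene stay as the last step left them, time stands still between calls to the robot, and variables do not carry over. Pictures are saved under pics/ and viewed, and the job is handed in when it is done.

Besides the shell and the picture viewer there is one more tool, called in YAML: its name, and indented under it one key for each argument. play_rows: Moves the arm, as the interface text tells. Its arguments: {"type":"object","properties":{"plan":{"type":"array","items":{"type":"array","items":{"type":"array","items":{"type":"number"}}}},"hand":{"type":"number"}},"required":["plan"]}

```bash
ls; mkdir -p pics; python3 - <<'E'
from station import r
import cv2,numpy as np
s=r.sense();print(s)
for n in("scene","top","wrist"):
    c=r.get_calibration(n);print(n,c)
    p,d=r.capture(n);cv2.imwrite(f"pics/{n}0.png",p);np.save(f"pics/{n}0.npy",d)
E
```

```text
pics
{'time_s': 0.0, 'joints': array([-5.83494050e+01,  2.20925136e+01,  3.79917218e-01, -2.97573191e-02,
       -6.84103124e+01, -1.48190389e+01]), 'joint_velocities': array([ 0.08571824,  0.13501724, -0.01104198, -0.05290983, -0.06342112,
        0.0463235 ]), 'effort': array([ 4.47831471e-04, -3.90664744e+01,  1.87407285e+01,  4.21987295e+00,
        1.10830029e-02, -1.79501621e-04]), 'tcp_pos': array([ 0.18085014, -0.59763783,  0.22144008]), 'ee_rot': array([[-7.14525343e-04, -2.89374801e-01,  9.57215605e-01],
       [ 2.07946837e-03,  9.57213350e-01,  2.89375671e-01],
       [-9.99997583e-01,  2.19726583e-03, -8.22074508e-05]]), 'wrist_force': array([-0.702625  ,  0.85829473,  0.38048132]), 'moment': array([ 0.00805998, -0.00914349,  0.06162671]), 'gripper_width': 1.0050167685345086}
scene {'vfov': 53.75101853310085, 'cx': 322.5944061421483, 'cy': 235.05846182806692, 'rvec': array([ 2.47551105,  0.63065531, -0.20483077]), 'tvec': array([-0.46409471, -0.12843157,  1.0802655 ])}
top {'vfov': 52.124372482753756, 'cx': 318.2738589113246, 'cy': 230.14163279904128, 'rvec': array([ 2.12104242, -2.16558893,  0.18669412]), 'tvec': array([0.01133074, 0.55108746, 0.76890418])}
wrist {'vfov': 65.70646984690485, 'cx': 325.62465364622733, 'cy': 236.61982607736533, 'rvec': array([-1.74998311, -2.35579693, -0.3730564 ]), 'tvec': array([ 0.62289789, -0.03765204,  0.39240025])}
```

View pics/scene0.png

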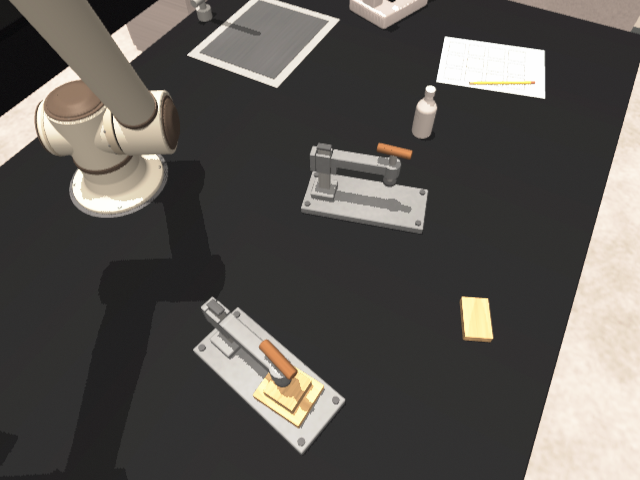

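View pics/top0.png

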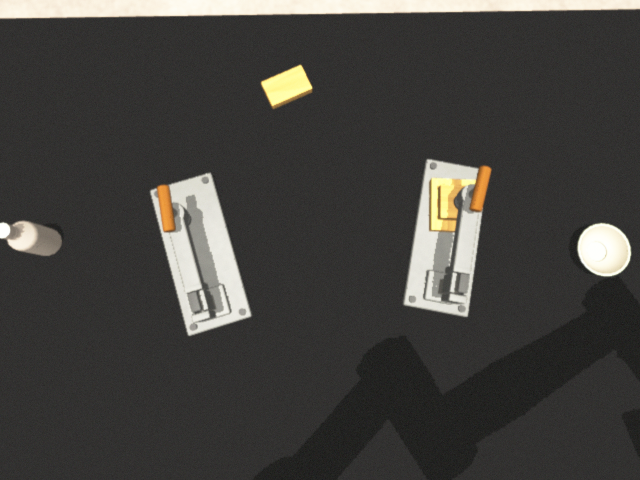

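View pics/wrist0.png

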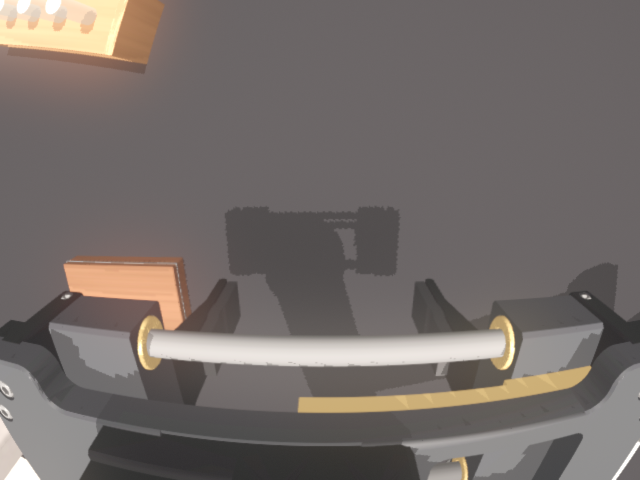

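The work lies in the clamp at the right of the top view: bar top near (462,282), handle (485,168)-(476,208). In the scene view, the handle is near (277,358). I'll zoom in and measure.

```bash
cat > h.py <<'E'
import numpy as np,cv2
from station import r
def cal(n):
    c=r.get_calibration(n);f=240/np.tan(np.radians(c['vfov']/2));R=cv2.Rodrigues(np.array(c['rvec']))[0]
    return f,c['cx'],c['cy'],R,np.array(c['tvec']).ravel()
def ray(n,u,v,C=None):
    f,cx,cy,R,t=C or cal(n)
    x,y=(u-cx)/f,(v-cy)/f
    if n=='wrist':
        th=np.hypot(x,y);k=np.tan(th)/th if th>1e-9 else 1;x*=k;y*=k
    return R,t,np.array([x,y,1.])
def pt(n,u,v,d,C=None):
    R,t,q=ray(n,u,v,C);return R.T@(q*d-t)
def atz(n,u,v,z,C=None):
    R,t,q=ray(n,u,v,C);o=-R.T@t;w=R.T@q;return o+w*(z-o[2])/w[2]
def cloud(n,d,C=None):
    f,cx,cy,R,t=C or cal(n)
    v,u=np.mgrid[:480,:640];x,y=(u-cx)/f,(v-cy)/f
    if n=='wrist':
        th=np.hypot(x,y)+1e-9;k=np.tan(th)/th;x=x*k;y=y*k
    P=np.stack([x*d,y*d,d],-1)-t
    W=P@R; W[d<=0]=np.nan
    return W
def tri(n1,p1,n2,p2,C1=None,C2=None):
    A=[];b=[]
    for n,p,C in((n1,p1,C1),(n2,p2,C2)):
        R,t,q=ray(n,*p,C);o=-R.T@t;w=R.T@q;w/=np.linalg.norm(w);M=np.eye(3)-np.outer(w,w);A.append(M);b.append(M@o)
    x=np.linalg.solve(A[0]+A[1],b[0]+b[1]);
    return x,[np.linalg.norm(A[i]@x-b[i]) for i in(0,1)]
E
python3 - <<'E'
from h import *
t=cv2.imread('pics/top0.png');s=cv2.imread('pics/scene0.png')
a=cv2.resize(t[150:330,385:515],None,fx=3.3,fy=3.3,interpolation=2)
cv2.imwrite('pics/topz.png',a)
b=cv2.resize(s[280:460,180:360],None,fx=3.3,fy=3.3,interpolation=2);cv2.imwrite('pics/scenez.png',b)
for n,im in(('top',t),('scene',s)):
    d=np.load(f'pics/{n}0.npy');W=cloud(n,d)
    hsv=cv2.cvtColor(im,cv2.COLOR_BGR2HSV)
    m=((hsv[...,0]<14)&(hsv[...,1]>150)&(hsv[...,2]>80)).astype(np.uint8)
    N,L,S,Ce=cv2.connectedComponentsWithStats(m)
    for i in range(1,N):
        if S[i,4]>100:
            P=W[L==i];P=P[np.isfinite(P[:,0])]
            uv=np.argwhere(L==i)[:,::-1].astype(np.float32)
            print(n,S[i],Ce[i],cv2.minAreaRect(uv),P.mean(0).round(4),np.percentile(P,[2,98],axis=0).round(4).tolist())
W=cloud('top',np.load('pics/top0.npy'))
for u,v in[(462,278),(462,284),(458,240),(463,215),(240,240),(437,250)]:print(u,v,W[v,u].round(4))
E
```

```text
462 278 [ 0.4607 -0.1992  0.1571]
462 284 [ 0.4524 -0.1994  0.1545]
458 240 [ 0.5176 -0.2035  0.1362]
463 215 [ 0.5547 -0.2134  0.1364]
240 240 [ 0.5441  0.1362 -0.0026]
437 250 [ 0.5174 -0.2028  0.0157]
```

View pics/topz.png

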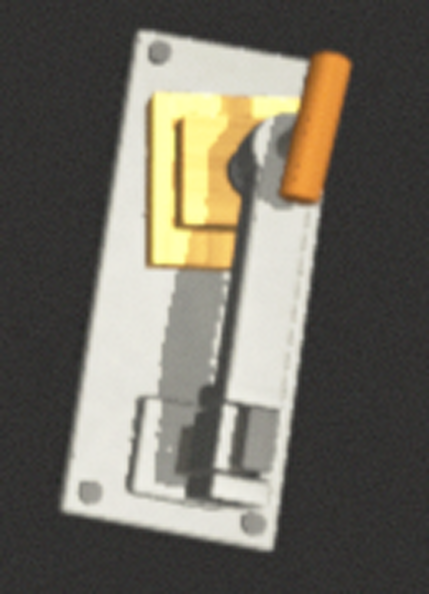

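View pics/scenez.png

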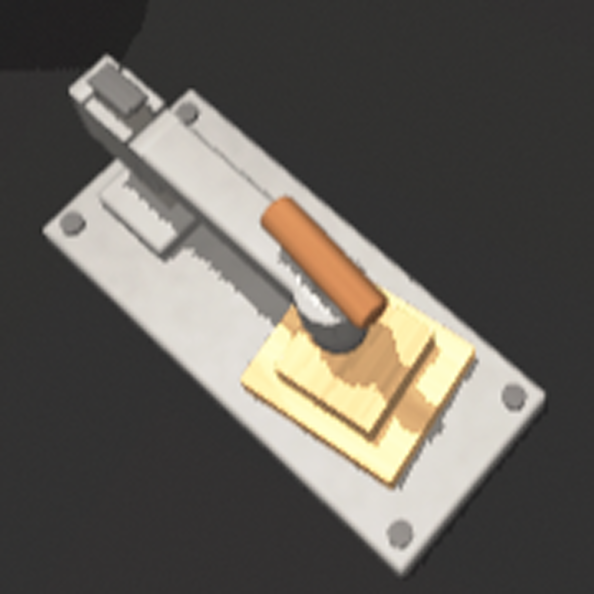

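The top zoom shows the orange handle, grey bar top at about (462,282), and the pale arm. The hue mask missed the handle, so I'll segment by height instead.

```bash
python3 - <<'E'
from h import *
for n,im,box in(('top',cv2.imread('pics/top0.png'),(385,515,150,330)),('scene',cv2.imread('pics/scene0.png'),(180,360,280,460))):
    W=cloud(n,np.load(f'pics/{n}0.npy'))
    B=np.zeros((480,640),bool);B[box[2]:box[3],box[0]:box[1]]=1
    b,g,rr=[im[...,i].astype(int) for i in range(3)]
    wood=(rr>g*1.5)&(rr>b*2)&(rr>120)&B
    z=W[...,2]
    def show(l,m):
        P=W[m];P=P[np.isfinite(P[:,0])]
        r0=cv2.minAreaRect(P[:,:2].astype(np.float32)*1000)
        print(n,l,len(P),'mean',P.mean(0).round(4),'zmed',np.median(P[:,2]).round(4),'zmax',np.percentile(P[:,2],98).round(4),'rect',np.round(r0[0],1),np.round(r0[1],1),round(r0[2],1))
        c,_,v=np.linalg.svd(P[:,:2]-P[:,:2].mean(0),full_matrices=False);print('   axis ang',np.degrees(np.arctan2(v[0,1],v[0,0])).round(2))
        uv=np.argwhere(m)[:,::-1].astype(np.float32);print('   px',[np.round(x,1) for x in cv2.minAreaRect(uv)])
    hm=wood&(z>.15);show('handle',hm)
    show('armtop',B&(z>.128)&(z<.145)&~cv2.dilate(wood.astype(np.uint8),np.ones((5,5))).astype(bool))
    show('bartop',B&(z>.149)&(z<.162)&~cv2.dilate(wood.astype(np.uint8),np.ones((5,5))).astype(bool))
    show('workTop',B&(z>.047)&(z<.07)&(rr>b*1.3)&~wood)
E
```

```text
top handle 510 mean [ 0.5857 -0.2284  0.1756] zmed 0.176 zmax 0.1789 rect [ 585.6 -229.3] [16.5 65.2] 73.9
   axis ang 162.85
   px [array([480.4, 188.2]), array([12.2, 44.9]), np.float64(12.8)]
top armtop 1716 mean [ 0.5098 -0.2109  0.136 ] zmed 0.1363 zmax 0.1394 rect [ 514.4 -214.2] [ 29.1 178.1] 79.3
   axis ang 169.53
   px [array([464.3, 243.4]), array([ 20.4, 119.7]), np.float64(6.8)]
top bartop 203 mean [ 0.4545 -0.2015  0.1543] zmed 0.1543 zmax 0.1571 rect [ 513.4 -213.1] [ 14.1 149.1] 79.3
   axis ang 169.9
   px [array([469. , 242.3]), array([ 10.2, 102.1]), np.float64(8.0)]
top workTop 615 mean [ 0.5935 -0.2152  0.0578] zmed 0.0584 zmax 0.0612 rect [ 593.1 -221.5] [39.4 57.4] 85.2
   axis ang 170.32
   px [array([451.5, 202. ]), array([25., 34.]), np.float64(0.0)]
scene handle 281 mean [ 0.5876 -0.2339  0.1771] zmed 0.1772 zmax 0.1804 rect [ 586.1 -232. ] [15.6 63.6] 72.1
   axis ang -17.14
   px [array([277.6, 358.5]), array([44. , 11.4]), np.float64(47.5)]
scene armtop 1363 mean [ 0.5089 -0.2192  0.137 ] zmed 0.1375 zmax 0.1405 rect [ 513.6 -217.1] [ 28.7 178.1] 76.7
   axis ang -15.22
   px [array([246.1, 339.2]), array([109.8,  19.6]), np.float64(43.4)]
scene bartop 158 mean [ 0.4554 -0.2046  0.1553] zmed 0.1555 zmax 0.1576 rect [ 512.5 -216.5] [ 14.1 148.2] 77.8
   axis ang -13.96
   px [array([243.5, 332.6]), array([92.7,  9.5]), np.float64(41.7)]
scene workTop 948 mean [ 0.5993 -0.2395  0.0591] zmed 0.0596 zmax 0.0623 rect [ 592.4 -232.6] [56.4 56.7] 85.9
   axis ang 44.92
   px [array([286.7, 387.1]), array([36.6, 37.6]), np.float64(32.0)]
```

```bash
cat >> h.py <<'E'
from scipy.spatial.transform import Rotation as Ro
def go(p,yang,tilt=None):
    s=r.sense();R=s['ee_rot'];p0=s['tcp_pos'];a=np.radians(yang);c,q=np.cos(a),np.sin(a)
    T=np.array([[0,c,q],[0,q,-c],[-1,0,0]],float)
    print('t',round(s['time_s'],2),'tcp',p0.round(4),'yang',np.degrees(np.arctan2(R[1,1],R[0,1])).round(2),'F',s['wrist_force'].round(1),'M',s['moment'].round(2),'j',s['joints'].round(0),'w',round(s['gripper_width'],3))
    print('shift cm',(R.T@(np.array(p)-p0)*100).round(2),'turn',np.degrees(Ro.from_matrix(R.T@T).as_rotvec()/10).round(3))
E
python3 -c "
from h import *
go([.494,-.2113,.21],78)"
```

```text
t 0.15 tcp [ 0.1809 -0.5978  0.2218] yang 106.82 F [-0.7 -0.2 -0.3] M [-0.03 -0.03 -0.03] j [-58.  22.   0.  -0. -68. -15.] w 1.001
shift cm [ 1.22 27.93 41.16] turn [ 2.882 -0.003 -0.009]
```

play_rows:
  hand: 0
  plan:
    - [[0, 2.8, 4.1, 0.3, 0, 0], [0, 5.6, 8.2, 0.6, 0, 0], [0, 8.4, 12.3, 0.9, 0, 0], [0, 11.2, 16.4, 1.2, 0, 0], [0, 14, 20.5, 1.5, 0, 0]]

```text
time_s: 0.78
tcp_pos: [0.3374, -0.4034, 0.2224]
ee_rot: [[-0.0, -0.03, 1.0], [0.0, 1.0, 0.03], [-1.0, 0.0, -0.0]]
wrist_force: [-0.1, -1.0, -1.4]
gripper_width: 0.516
```

```bash
python3 -c "
from h import *
go([.494,-.2113,.21],78)"
```

```text
t 0.78 tcp [ 0.3374 -0.4034  0.2224] yang 91.73 F [-0.1 -1.  -1.4] M [-0.04 -0.12  0.02] j [-32.  12. -13.  -0. -64. -56.] w 0.516
shift cm [ 1.24 18.73 16.23] turn [ 1.373e+00 -1.000e-03 -1.000e-03]
```

play_rows:
  plan:
    - [[0, 3.8, 3.2, 0.3, 0, 0], [0, 7.5, 6.4, 0.6, 0, 0], [0, 11.2, 9.7, 0.9, 0, 0], [0, 15, 13, 1.2, 0, 0], [0, 18.7, 16.2, 1.37, 0, 0]]

```text
time_s: 1.4
tcp_pos: [0.4933, -0.2112, 0.2224]
ee_rot: [[-0.0, 0.206, 0.978], [0.0, 0.978, -0.206], [-1.0, 0.0, -0.0]]
wrist_force: [0.4, -1.2, 0.6]
gripper_width: 0.018
```

```bash
python3 -c "
from h import *
C=cal('wrist');p,d=r.capture('wrist');cv2.imwrite('pics/w1.png',p);np.save('pics/w1.npy',d)
W=cloud('wrist',d,C);np.save('pics/w1W.npy',W)
go([.494,-.2113,.16],78)"
```

```text
t 1.45 tcp [ 0.4967 -0.2083  0.2222] yang 78.25 F [2.1 1.5 0.4] M [ 0.14 -0.36  0.06] j [ -6.  14. -12.  -0. -64. -96.] w 0.011
shift cm [ 6.22 -0.36 -0.22] turn [ 0.025  0.012 -0.006]
```

View pics/w1.png

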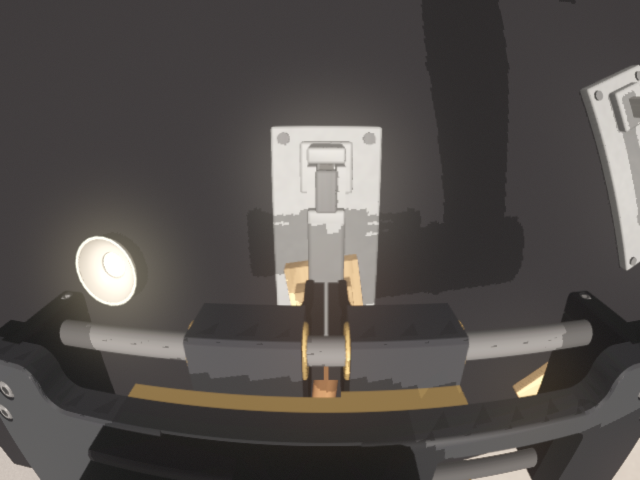

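The wrist view shows the grey bar top at (326,190) and the arm running straight down column 326, centred between the shut fingers. I'll check positions with the wrist depth.

```bash
python3 -c "
from h import *
W=np.load('pics/w1W.npy')
for u,v in[(326,150),(326,160),(326,172),(326,180),(326,190),(326,205),(326,212),(326,225),(326,245),(326,265),(312,240),(340,240)]:print(u,v,W[v,u].round(4))
z=W[...,2]
B=np.zeros(z.shape,bool);B[140:275,290:365]=1
for l,a,b in(('bar',.149,.162),('arm',.128,.145)):
    m=B&(z>a)&(z<b);P=W[m];r0=cv2.minAreaRect(P[:,:2].astype(np.float32)*1000);print(l,len(P),P.mean(0).round(4),r0)
go([.494,-.2113,.15],78)
"
```

```text
326 150 [ 0.4291 -0.1964  0.1372]
326 160 [ 0.4356 -0.1978  0.1378]
326 172 [ 0.4411 -0.199   0.1559]
326 180 [ 0.4461 -0.2001  0.155 ]
326 190 [ 0.4521 -0.2013  0.1563]
326 205 [ 0.4615 -0.2033  0.1562]
326 212 [ 0.4663 -0.2043  0.1548]
326 225 [ 0.4796 -0.2071  0.1376]
326 245 [ 0.4939 -0.2101  0.1376]
326 265 [ 0.5088 -0.2133  0.1373]
312 240 [ 0.4882 -0.2189  0.1376]
340 240 [ 0.4921 -0.1997  0.1382]
bar 933 [ 0.4528 -0.2018  0.1553] ((453.1147155761719, -201.90625), (13.411432266235352, 27.125049591064453), 78.3351821899414)
arm 3698 [ 0.4738 -0.206   0.1372] ((471.9086608886719, -205.66839599609375), (25.810096740722656, 92.09725189208984), 77.95790100097656)
t 1.45 tcp [ 0.4967 -0.2083  0.2222] yang 78.25 F [2.1 1.5 0.4] M [ 0.14 -0.36  0.06] j [ -6.  14. -12.  -0. -64. -96.] w 0.011
shift cm [ 7.22 -0.36 -0.22] turn [ 0.025  0.012 -0.006]
```

play_rows:
  plan:
    - [[2, 0, 0, 0, 0, 0], [4, 0, 0, 0, 0, 0], [6, 0, 0, 0, 0, 0], [7.2, 0, 0, 0, 0, 0], [7.2, 0, 0, 0, 0, 0]]

```text
time_s: 2.08
tcp_pos: [0.4921, -0.2127, 0.1497]
ee_rot: [[-0.002, 0.206, 0.979], [0.0, 0.979, -0.206], [-1.0, -0.0, -0.002]]
wrist_force: [-0.7, -0.8, 1.2]
gripper_width: 0.008
```

```bash
python3 -c "
from h import *
go([.494,-.2108,.12],78)"
```

```text
t 2.08 tcp [ 0.4921 -0.2127  0.1497] yang 78.13 F [-0.7 -0.8  1.2] M [-0.08  0.01 -0.03] j [ -6.  17. -18.  -0. -55. -96.] w 0.008
shift cm [2.97 0.23 0.16] turn [ 0.013 -0.012  0.001]
```

play_rows:
  plan:
    - [[0.6, 0.2, 0.15, 0, 0, 0], [1.2, 0.2, 0.15, 0, 0, 0], [1.8, 0.2, 0.15, 0, 0, 0], [2.4, 0.2, 0.15, 0, 0, 0], [3.0, 0.2, 0.15, 0, 0, 0]]

```text
time_s: 2.7
tcp_pos: [0.495, -0.2111, 0.1205]
ee_rot: [[0.001, 0.205, 0.979], [-0.0, 0.979, -0.205], [-1.0, 0.0, 0.001]]
wrist_force: [1.4, 1.7, 1.5]
gripper_width: 0.002
```

```bash
python3 -c "
from h import *
go([.494,-.2108,.11],78)"
```

```text
t 2.7 tcp [ 0.495  -0.2111  0.1205] yang 78.14 F [1.4 1.7 1.5] M [ 0.26 -0.28  0.03] j [ -6.  19. -20.   0. -51. -96.] w 0.002
shift cm [ 1.05  0.01 -0.1 ] turn [ 0.014  0.007 -0.   ]
```

play_rows:
  plan:
    - [[0.2, 0, 0, 0, 0, 0], [0.4, 0, 0, 0, 0, 0], [0.6, 0, 0, 0, 0, 0], [0.8, 0, 0, 0, 0, 0], [1.0, 0, 0, 0, 0, 0]]

```text
time_s: 3.32
tcp_pos: [0.4938, -0.2109, 0.1116]
ee_rot: [[-0.001, 0.205, 0.979], [0.0, 0.979, -0.205], [-1.0, -0.0, -0.001]]
wrist_force: [-2.6, 2.5, 9.2]
gripper_width: 0.007
```

```bash
python3 -c "
from h import *
p,d=r.capture('scene');cv2.imwrite('pics/s2.png',cv2.resize(p[260:460,170:370],None,fx=3,fy=3))
go([.494,-.2108,.105],78)"
```

```text
t 3.38 tcp [ 0.4937 -0.2109  0.1114] yang 78.15 F [-2.6  2.6  7.3] M [ 0.76  0.72 -0.  ] j [ -6.  20. -21.   0. -50. -96.] w 0.004
shift cm [0.63 0.02 0.03] turn [ 0.015 -0.009  0.001]
```

View pics/s2.png

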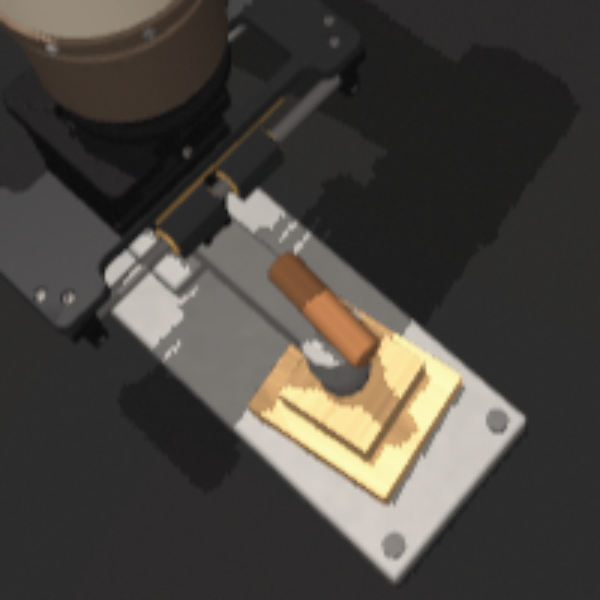

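The picture shows the foot on the wood and the fingers pressing near the bar. The force is already rising, so I'll keep pressing gently.

play_rows:
  plan:
    - [[0.15, 0, 0, 0, 0, 0], [0.3, 0, 0, 0, 0, 0], [0.3, 0, 0, 0, 0, 0]]

```text
time_s: 3.75
tcp_pos: [0.4935, -0.2109, 0.1101]
ee_rot: [[-0.002, 0.205, 0.979], [-0.0, 0.979, -0.205], [-1.0, -0.001, -0.002]]
wrist_force: [-6.4, 6.1, 16.0]
gripper_width: 0.009
```

```bash
python3 -c "
from h import *
go([.494,-.2108,.105],78)"
```

```text
t 3.75 tcp [ 0.4935 -0.2109  0.1101] yang 78.18 F [-6.4  6.1 16. ] M [1.51 1.8  0.  ] j [ -6.  20. -21.   0. -49. -96.] w 0.009
shift cm [0.51 0.02 0.05] turn [ 0.018 -0.009  0.004]
```

play_rows:
  plan:
    - [[0.1, 0, 0, 0, 0, 0], [0.2, 0, 0, 0, 0, 0], [0.2, 0, 0, 0, 0, 0], [0.2, 0, 0, 0, 0, 0]]

```text
time_s: 4.25
tcp_pos: [0.4935, -0.211, 0.1097]
ee_rot: [[-0.001, 0.204, 0.979], [-0.001, 0.979, -0.204], [-1.0, -0.001, -0.001]]
wrist_force: [-9.3, 7.7, 25.4]
gripper_width: 0.006
```

```bash
python3 -c "
from h import *
go([.494,-.2108,.105],78)
C=cal('wrist');p,d=r.capture('wrist');cv2.imwrite('pics/w3.png',p)
W=cloud('wrist',d,C)
for v in range(130,290,10): print(v,W[v,326].round(4))
p,d=r.capture('scene');np.save('pics/s3.npy',d);cv2.imwrite('pics/s3.png',p);W=cloud('scene',d)
b,g,rr=[p[...,i].astype(int) for i in range(3)]
z=W[...,2];m=(rr>g*1.5)&(rr>b*2)&(rr>60);m[:280]=0;m[460:]=0;m[:,:180]=0;m[:,360:]=0;m&=z>.13
P=W[m];print(len(P),P.mean(0).round(4),cv2.minAreaRect(P[:,:2].astype(np.float32)*1000))
A=np.c_[P[:,0]*.978-P[:,1]*.208,P[:,0]*.208+P[:,1]*.978,np.ones(len(P))];print('slope x,y',np.linalg.lstsq(A,P[:,2],rcond=None)[0])
"
```

```text
t 4.25 tcp [ 0.4935 -0.211   0.1097] yang 78.22 F [-9.3  7.7 25.4] M [2.18 2.59 0.  ] j [ -6.  20. -21.   0. -49. -96.] w 0.006
shift cm [0.47 0.03 0.05] turn [ 0.022 -0.005  0.006]
130 [ 0.4163 -0.1937  0.0182]
140 [ 0.423  -0.1951  0.0167]
150 [ 0.4288 -0.1963  0.0292]
160 [ 0.4277 -0.1961  0.1029]
170 [ 0.4319 -0.197   0.1047]
180 [ 0.4367 -0.198   0.1025]
190 [ 0.442  -0.1991  0.0989]
200 [ 0.4417 -0.1991  0.1226]
210 [ 0.4416 -0.1991  0.1402]
220 [ 0.4415 -0.1991  0.1545]
230 [ 0.4446 -0.1997  0.1554]
240 [ 0.448  -0.2004  0.1552]
250 [ 0.4517 -0.2012  0.1543]
260 [ 0.455  -0.2019  0.155 ]
270 [ 0.4583 -0.2026  0.1557]
280 [ 0.462  -0.2034  0.1556]
328 [ 0.5858 -0.2332  0.1562] ((582.2611694335938, -231.6717071533203), (15.251260757446289, 63.06240463256836), 73.83186340332031)
slope x,y [0.0826441  0.07725989 0.11302073]
```

View pics/w3.png

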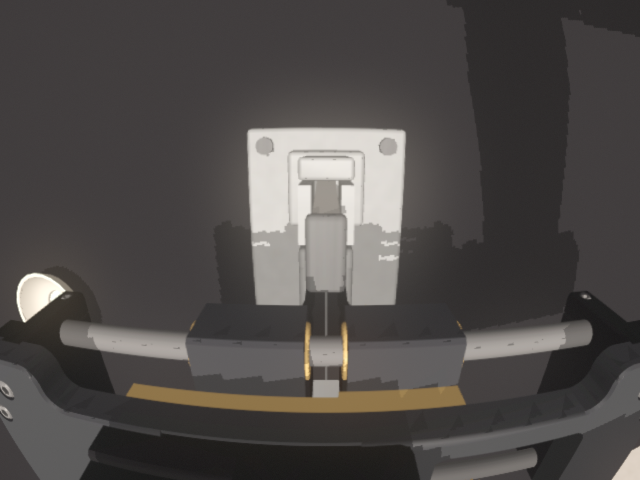

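The collar top is at 0.103 m and the handle slope is about 0.083 rad, so the jaw is jammed and tilted. Now I'll lift.

play_rows:
  plan:
    - [[-0.5, 0, 0, 0, 0, 0], [-2.5, 0, 0, 0, 0, 0], [-5.5, 0, 0, 0, 0, 0], [-9, 0, 0, 0, 0, 0], [-11.5, 0, 0, 0, 0, 0]]

```text
time_s: 4.97
tcp_pos: [0.4942, -0.2113, 0.2214]
ee_rot: [[-0.0, 0.206, 0.979], [-0.0, 0.979, -0.206], [-1.0, -0.0, -0.0]]
wrist_force: [0.7, -0.0, 0.9]
gripper_width: 0.006
```

```bash
python3 - <<'E'
from h import *
go([.586,-.231,.225],253)
for n in('scene','top'):
    p,d=r.capture(n);cv2.imwrite(f'pics/{n}4.png',p);W=cloud(n,d)
    b,g,rr=[p[...,i].astype(int) for i in range(3)]
    z=W[...,2];m=(rr>g*1.5)&(rr>b*2)&(rr>60)&(z>.12)&(z<.18)&(abs(W[...,0]-.586)<.06)&(abs(W[...,1]+.23)<.06)
    P=W[m];print(n,len(P),P.mean(0).round(4) if len(P) else 0)
    if len(P)<30: continue
    print(cv2.minAreaRect(P[:,:2].astype(np.float32)*1000))
    A=np.c_[P[:,0]*.978-P[:,1]*.208,P[:,0]*.208+P[:,1]*.978,np.ones(len(P))];print('slope x,y',np.linalg.lstsq(A,P[:,2],rcond=None)[0],'zmax',np.percentile(P[:,2],98))
    x0,y0,x1,y1=(400,130,520,330) if n=='top' else (180,280,360,460)
    cv2.imwrite(f'pics/{n}4z.png',cv2.resize(p[y0:y1,x0:x1],None,fx=3,fy=3))
E
```

```text
t 4.97 tcp [ 0.4942 -0.2113  0.2214] yang 78.12 F [ 0.7 -0.   0.9] M [-0.03 -0.03 -0.03] j [ -6.  14. -12.   0. -64. -96.] w 0.006
shift cm [-0.36 -0.04  9.39] turn [-1.7488e+01 -1.0000e-03 -2.0000e-03]
scene 288 [ 0.5867 -0.2338  0.1565]
((581.9890747070312, -231.78956604003906), (15.627349853515625, 64.27423858642578), 73.62825012207031)
slope x,y [0.07061731 0.06458887 0.11939295] zmax 0.1604050949331645
top 0 0
```

View pics/scene4.png

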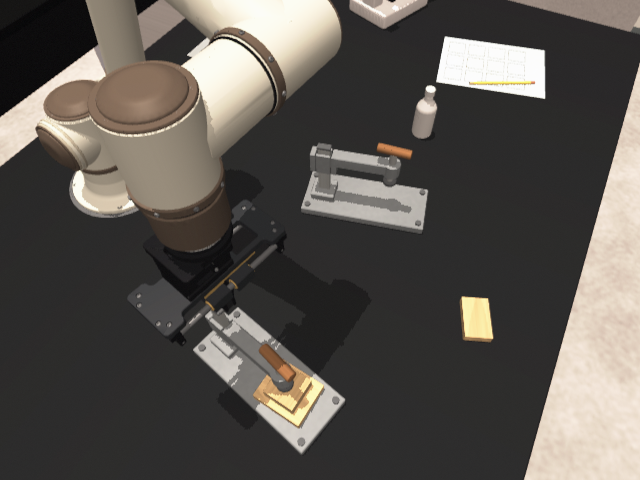

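play_rows:
  hand: 0.6
  plan:
    - [[-0.3, 0, 2, -1, 0, 0], [-0.3, 0, 4, -2, 0, 0], [-0.3, 0, 6, -3, 0, 0], [-0.3, 0, 8, -4, 0, 0], [-0.3, 0, 9, -5, 0, 0]]

```text
time_s: 5.7
tcp_pos: [0.5825, -0.2296, 0.2211]
ee_rot: [[-0.004, -0.622, 0.783], [0.001, 0.783, 0.622], [-1.0, 0.003, -0.002]]
wrist_force: [-0.1, -0.2, -0.6]
gripper_width: 0.492
```

play_rows:
  plan:
    - [[0, 0, 0, -1, 0, 0], [0, 0, 0, -2, 0, 0], [0, 0, 0, -3, 0, 0], [0, 0, 0, -4, 0, 0], [0, 0, 0, -5, 0, 0]]

```text
time_s: 6.32
tcp_pos: [0.5817, -0.2295, 0.2214]
ee_rot: [[-0.004, -1.0, 0.027], [0.001, 0.027, 1.0], [-1.0, 0.004, 0.001]]
wrist_force: [-0.2, 0.5, 1.0]
gripper_width: 0.597
```

play_rows:
  plan:
    - [[0, 0, 0, -1, 0, 0], [0, 0, 0, -2, 0, 0], [0, 0, 0, -3, 0, 0], [0, 0, 0, -4, 0, 0], [0, 0, 0, -5, 0, 0]]

```text
time_s: 6.95
tcp_pos: [0.5817, -0.2295, 0.2214]
ee_rot: [[-0.004, -0.663, -0.748], [0.001, -0.748, 0.663], [-1.0, 0.002, 0.003]]
wrist_force: [-0.4, -0.4, 0.2]
gripper_width: 0.606
```

```bash
python3 - <<'E'
from h import *
go([.582,-.2305,.225],253)
E
```

```text
t 6.95 tcp [ 0.5817 -0.2295  0.2214] yang -131.56 F [-0.4 -0.4  0.2] M [-0.01  0.08  0.01] j [ -7.  22.   1.  -0. -69.  55.] w 0.606
shift cm [-0.36  0.06 -0.09] turn [-2.456  0.021 -0.005]
```

play_rows:
  plan:
    - [[0, 0, 0, -1, 0, 0], [0, 0, 0, -2, 0, 0], [0, 0.05, -0.1, -2.45, 0, 0], [0, 0.05, -0.1, -2.45, 0, 0]]

```text
time_s: 7.45
tcp_pos: [0.5822, -0.2306, 0.2217]
ee_rot: [[-0.003, -0.3, -0.954], [0.001, -0.954, 0.3], [-1.0, 0.0, 0.003]]
wrist_force: [-0.2, 0.0, -1.0]
gripper_width: 0.6
```

```bash
python3 - <<'E'
from h import *
go([.582,-.2305,.13],253)
C=cal('wrist');p,d=r.capture('wrist');cv2.imwrite('pics/w5.png',p);W=cloud('wrist',d,C);np.save('pics/w5W.npy',W)
b,g,rr=[p[...,i].astype(int) for i in range(3)]
m=(rr>g*1.5)&(rr>b*2)&(rr>60)&(W[...,2]>.13)&(W[...,2]<.18)
P=W[m];print(len(P))
if len(P): print(P.mean(0),cv2.minAreaRect(P[:,:2].astype(np.float32)*1000),np.percentile(P[:,2],98))
E
```

```text
t 7.45 tcp [ 0.5822 -0.2306  0.2217] yang -107.45 F [-0.2  0.  -1. ] M [-0.1   0.14  0.05] j [ -7.  22.   1.  -0. -69.  79.] w 0.6
shift cm [ 9.17 -0.   -0.  ] turn [-0.045  0.018 -0.001]
0
```

View pics/w5.png

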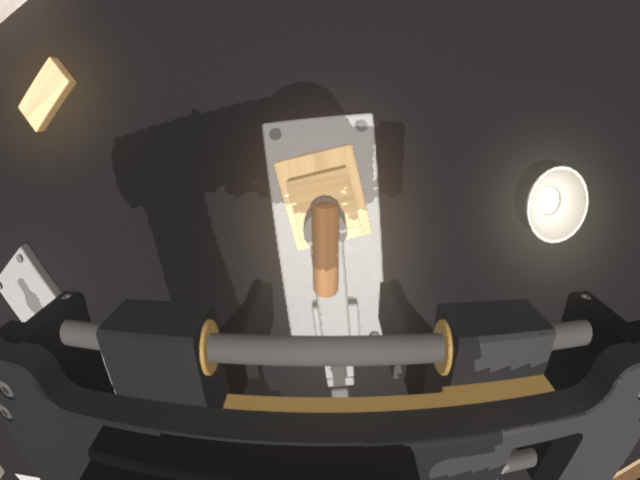

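The handle appears upright in the image, about (325,205)-(326,297), centred between the open fingers. I'll check its coordinates.

```bash
python3 - <<'E'
from h import *
W=np.load('pics/w5W.npy')
z=W[...,2];B=np.zeros(z.shape,bool);B[195:305,305:345]=1
m=B&(z>.14)&(z<.18);P=W[m];print(len(P),P.mean(0),cv2.minAreaRect(P[:,:2].astype(np.float32)*1000),np.percentile(z[m],[5,50,98]))
for v in(210,230,250,270,290):print(v,W[v,318:334:5].round(4).tolist())
E
```

```text
2499 [ 0.58493221 -0.23009659  0.15493066] ((581.5444946289062, -228.81460571289062), (18.443031311035156, 67.01698303222656), 72.46809387207031) [0.14959287 0.15532063 0.15921417]
210 [[0.6117, -0.2339, 0.1584], [0.6107, -0.2369, 0.1583], [0.6099, -0.2399, 0.1587], [0.6088, -0.2428, 0.1579]]
230 [[0.599, -0.2298, 0.1574], [0.5982, -0.2329, 0.1578], [0.5972, -0.2359, 0.1578], [0.5958, -0.2388, 0.1562]]
250 [[0.5858, -0.2255, 0.1564], [0.585, -0.2287, 0.1569], [0.5842, -0.2318, 0.1574], [0.5825, -0.2347, 0.1554]]
270 [[0.5717, -0.221, 0.1549], [0.5708, -0.2242, 0.155], [0.5695, -0.2273, 0.1542], [0.5683, -0.2304, 0.154]]
290 [[0.5573, -0.2163, 0.1543], [0.5559, -0.2194, 0.1535], [0.5557, -0.223, 0.1552], [0.5536, -0.2259, 0.153]]
```

play_rows:
  plan:
    - [[2.5, -0.1, 0, 0, 0, 0], [5, -0.1, 0, 0, 0, 0], [7, -0.1, 0, 0, 0, 0], [8.5, -0.1, 0, 0, 0, 0], [9.1, -0.1, 0, 0, 0, 0]]

```text
time_s: 8.12
tcp_pos: [0.5828, -0.2296, 0.1313]
ee_rot: [[-0.002, -0.299, -0.954], [0.0, -0.954, 0.299], [-1.0, 0.0, 0.002]]
wrist_force: [-0.0, 0.6, 0.6]
gripper_width: 0.596
```

```bash
python3 - <<'E'
from h import *
go([.5817,-.2295,.13],252.5)
E
```

```text
t 8.12 tcp [ 0.5828 -0.2296  0.1313] yang -107.4 F [-0.   0.6  0.6] M [-0.08  0.13 -0.03] j [ -7.  26.  -6.  -0. -57.  79.] w 0.596
shift cm [0.13 0.02 0.11] turn [ 0.01   0.011 -0.001]
```

play_rows:
  hand: 0
  plan:
    - [[0.1, 0, 0.1, 0, 0, 0], [0.1, 0, 0.1, 0, 0, 0], [0.1, 0, 0.1, 0, 0, 0], [0.1, 0, 0.1, 0, 0, 0], [0.1, 0, 0.1, 0, 0, 0]]

```text
time_s: 8.75
tcp_pos: [0.5823, -0.2301, 0.1321]
ee_rot: [[0.0, -0.298, -0.954], [-0.001, -0.954, 0.298], [-1.0, 0.001, -0.001]]
wrist_force: [0.6, -2.3, 0.9]
gripper_width: 0.198
```

```bash
python3 - <<'E'
from h import *
go([.5817,-.2295,.13],252.5)
E
```

```text
t 8.75 tcp [ 0.5823 -0.2301  0.1321] yang -107.35 F [ 0.6 -2.3  0.9] M [-0.81  0.33  0.07] j [ -7.  26.  -6.   0. -57.  79.] w 0.198
shift cm [ 0.21 -0.04  0.08] turn [ 0.015 -0.004 -0.005]
```

play_rows:
  plan:
    - [[0, 0, 0, 0.6, 0, 0], [0, 0, 0, 1.2, 0, 0], [0, 0, 0, 1.8, 0, 0], [0, 0, 0, 2.4, 0, 0], [0, 0, 0, 3, 0, 0]]

```text
time_s: 9.38
tcp_pos: [0.5819, -0.2303, 0.1327]
ee_rot: [[-0.0, -0.738, -0.675], [-0.001, -0.675, 0.738], [-1.0, 0.001, -0.001]]
wrist_force: [-4.1, -1.9, 4.3]
gripper_width: 0.199
```

```bash
python3 - <<'E'
from h import *
go([.5817,-.2295,.13],180.5)
E
```

```text
t 9.38 tcp [ 0.5819 -0.2303  0.1327] yang -137.53 F [-4.1 -1.9  4.3] M [-0.68  0.81  0.24] j [ -7.  26.  -6.   0. -57.  49.] w 0.199
shift cm [ 0.27 -0.04  0.07] turn [ 4.197 -0.006 -0.005]
```

play_rows:
  plan:
    - [[0, 0, 0, 0.6, 0, 0], [0, 0, 0, 1.2, 0, 0], [0, 0, 0, 1.8, 0, 0], [0, 0, 0, 2.4, 0, 0], [0, 0, 0, 3, 0, 0]]

```text
time_s: 10.0
tcp_pos: [0.5811, -0.2305, 0.1332]
ee_rot: [[-0.002, -0.976, -0.216], [-0.002, -0.216, 0.976], [-1.0, 0.002, -0.001]]
wrist_force: [-5.4, -2.4, 7.8]
gripper_width: 0.196
```

```bash
python3 - <<'E'
from h import *
go([.5817,-.2295,.13],180.5)
E
```

```text
t 10.0 tcp [ 0.5811 -0.2305  0.1332] yang -167.52 F [-5.4 -2.4  7.8] M [-0.51  1.47  0.24] j [ -7.  26.  -6.   0. -57.  19.] w 0.196
shift cm [ 0.32 -0.08  0.08] turn [ 1.198 -0.008 -0.013]
```

play_rows:
  plan:
    - [[0, 0, 0, 0.4, 0, 0], [0, 0, 0, 0.8, 0, 0], [0, 0, 0, 1.2, 0, 0], [0, 0, 0, 1.2, 0, 0]]

```text
time_s: 10.5
tcp_pos: [0.5807, -0.2304, 0.1334]
ee_rot: [[-0.003, -1.0, -0.011], [-0.001, -0.011, 1.0], [-1.0, 0.003, -0.001]]
wrist_force: [-6.7, -1.8, 8.4]
gripper_width: 0.192
```

```bash
python3 - <<'E'
from h import *
go([.5817,-.2295,.13],180.5)
for n in('scene','top'):
    p,d=r.capture(n);cv2.imwrite(f'pics/{n}6.png',p)
E
```

```text
t 10.5 tcp [ 0.5807 -0.2304  0.1334] yang -179.36 F [-6.7 -1.8  8.4] M [-0.46  1.77  0.18] j [ -7.  26.  -6.   0. -57.   7.] w 0.192
shift cm [ 0.34 -0.1   0.09] turn [ 0.014 -0.008 -0.016]
```

View pics/scene6.png

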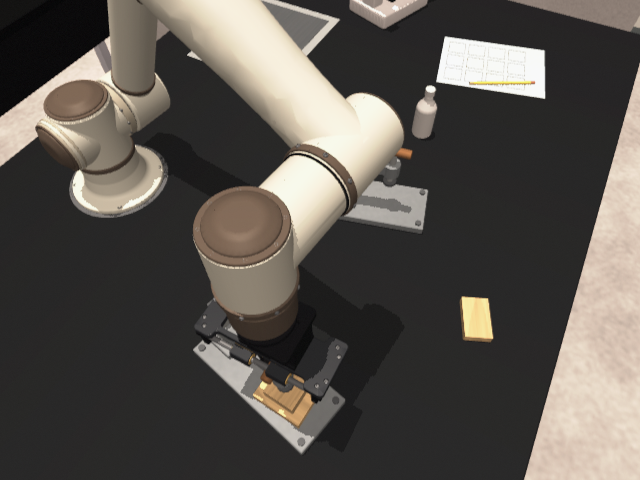

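The gripper is across the handle and the work is still in place. I'll release and lift.

play_rows:
  hand: 0.6
  plan:
    - [[0, 0, 0, 0, 0, 0], [0, 0, 0, 0, 0, 0], [0, 0, 0, 0, 0, 0], [0, 0, 0, 0, 0, 0], [0, 0, 0, 0, 0, 0]]

```text
time_s: 11.22
tcp_pos: [0.5824, -0.2293, 0.1314]
ee_rot: [[-0.0, -1.0, -0.011], [0.0, -0.011, 1.0], [-1.0, 0.0, 0.0]]
wrist_force: [-0.4, 0.5, -0.6]
gripper_width: 0.587
```

play_rows:
  plan:
    - [[-1, 0, 0, 0, 0, 0], [-3, 0, 0, 0, 0, 0], [-5.5, 0, 0, 0, 0, 0], [-8, 0, 0, 0, 0, 0], [-10, 0, 0, 0, 0, 0]]

```text
time_s: 11.85
tcp_pos: [0.5827, -0.2295, 0.2337]
ee_rot: [[0.002, -1.0, -0.011], [-0.001, -0.011, 1.0], [-1.0, -0.002, -0.001]]
wrist_force: [-0.6, 0.5, -1.4]
gripper_width: 0.6
```

```bash
python3 - <<'E'
from h import *
go([.5817,-.2295,.23],180.5)
p,d=r.capture('scene');cv2.imwrite('pics/s7.png',p)
C=cal('wrist');p,d=r.capture('wrist');cv2.imwrite('pics/w7.png',p);W=cloud('wrist',d,C);np.save('pics/w7W.npy',W)
E
```

```text
t 11.85 tcp [ 0.5827 -0.2295  0.2337] yang -179.36 F [-0.6  0.5 -1.4] M [0.   0.14 0.  ] j [ -7.  22.   2.   0. -70.   7.] w 0.6
shift cm [0.37 0.1  0.  ] turn [ 0.014 -0.003  0.012]
```

View pics/w7.png

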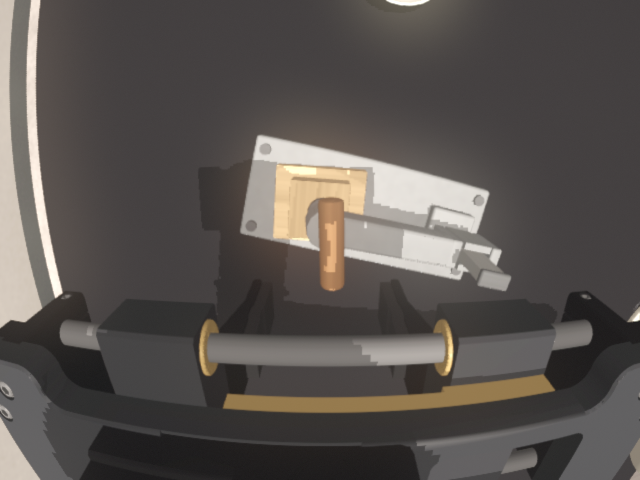

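View pics/s7.png

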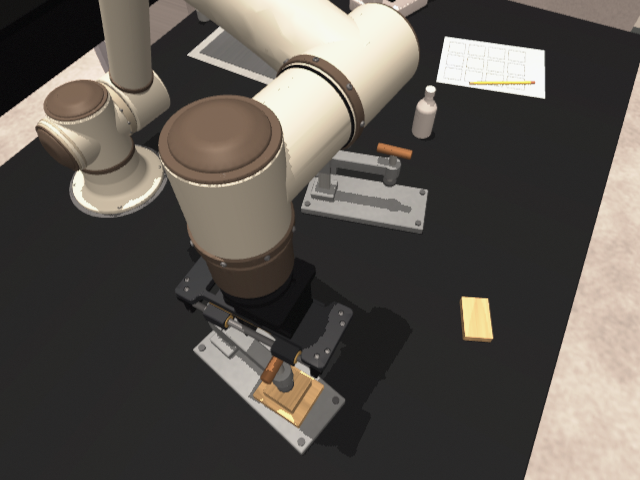

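Both views show the handle now lies nearly across the arm: (331,200)-(332,288) in the wrist view, and the arm runs to the bar at (485,265). I'll measure the angle, tilt, and work position.

```bash
python3 - <<'E'
from h import *
W=np.load('pics/w7W.npy');z=W[...,2]
B=np.zeros(z.shape,bool);B[190:300,305:355]=1
m=B&(z>.138)&(z<.18);P=W[m];c=np.linalg.svd(P[:,:2]-P[:,:2].mean(0),full_matrices=False)[2][0]
print('handle',P.mean(0).round(4),cv2.minAreaRect(P[:,:2].astype(np.float32)*1000),np.percentile(z[m],98),np.degrees(np.arctan2(c[1],c[0])))
B[:]=0;B[205:270,352:455]=1
m=B&(z>.09)&(z<.125);P=W[m];s=P[:,0]*.978-P[:,1]*.208;q=P[:,0]*.208+P[:,1]*.978
q-=np.median(q);k=abs(q)<.010
print('arm',k.sum(),np.polyfit(s[k],P[k,2],1),P[:,2].min(),P[:,2].max())
p=cv2.imread('pics/s7.png');p0=cv2.imread('pics/scene0.png')
cv2.imwrite('pics/cmp.png',np.hstack([cv2.resize(x[330:450,210:350],None,fx=2.8,fy=2.8) for x in(p0,p)]))
E
```

```text
handle [ 0.5808 -0.2317  0.1575] ((580.8872680664062, -228.8505859375), (17.42087745666504, 66.130615234375), 1.4245573282241821) 0.16048326464831436 91.6573773524261
arm 2872 [0.0910199  0.06027638] 0.09000397813472945 0.1188482316317548
```

View pics/cmp.png

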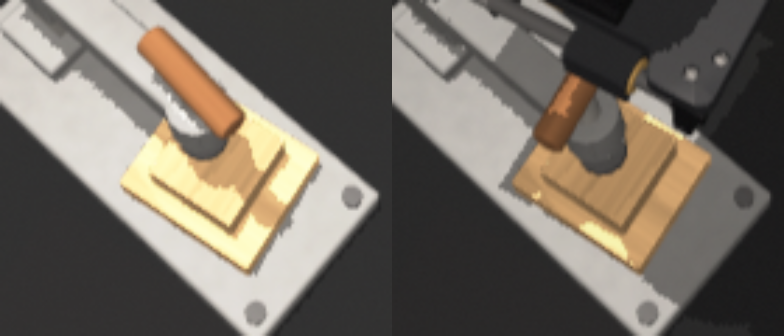

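The handle sits 1.33 rad clockwise of the arm, inside the 1.1 to 1.5 rad "tight" range. The arm tilt is about 0.09 rad, the work hasn't visibly moved, and the gripper is clear, so I'll hand in.

```bash
python3 -c "
from station import r
print(r.finish_job())"
```

```text
the job is handed in; nothing more can be done
None
```

I clamped the work and handed the job in at about 12 s of the 48 s allowed. No verdict was reported.

- **Pressing:** I pressed the jaw down with shut fingers about 40 mm from the bar until it jammed. The push peaked at about 25 N, above the 16 to 20 N you called plenty but under the 40 N limit.
- **Tightening:** I gripped the handle, turned it clockwise by 72°, opened the fingers and lifted clear.

**Last checks:**
- **Handle:** it lies about 1.33 rad off the arm, inside the 1.1 to 1.5 rad tight range.
- **Arm tilt:** about 0.09 rad after release (0.035 needed).
- **Work:** it lies flat and shows no visible movement against the first picture; I compared this by eye only.
- **Spare clamp:** I never went near it, and it looks the same as at the start.
- **Clamping force:** I could not measure the foot's force on the work. I infer it from the handle angle, the tilt and the roughly 0.2 N m of turning torque.

The depth readings from different cameras disagreed by 1 to 3 mm on the handle's position, so I centred the grasp using the wrist view. No check failed.

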